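# Bring the dental cast on the bench turntable to the front and lock it there

## Robot

A 6-joint arm with a two-finger parallel gripper is mounted at the origin on a cart in front of the work surface, level with it; the furniture and walls round the work are solid. World frame = base frame: x ahead of the robot, y to its left, z up, the work surface at z = 0. Lengths are in mm, angles in degrees, forces in N, time in s.
With the tool pointing down it reaches from about 375 to 900 mm from the base axis. Payload 3.1 kg.
Tool frame: the origin (TCP) lies at the very end of the fingers, on their centre line; the grasp point (between the pads) lies 19 mm behind it (grip_point_offset is the distance from the TCP to the grasp point, in mm); z points along the fingers, y is the direction in which the jaws open and shut (so a half turn about z gives the same grasp; the last joint's range is limited). The gripper opens to 85 mm and grips with 20 to 120 N. Pads are 22 mm wide; open, the fingers measure 114 mm over their backs; the gripper's body (76 mm by 85 mm) begins 54 mm behind the grasp point. The pads swing forward as they close: fully open they stand 13 mm farther back than shut.
Start: joints at [58.585, 30.224, 82.088, -0, 67.689, -10.227], TCP at [225.852, 582.742, 231.31] pointing down, gripper open.
Joint ranges: [-176.69, 176.69], [-43.24, 126.21], [12.49, 139.97], [-82, 262], [0, 151.66], [-163.58, 163.58]. Speed limits (degrees/s): [159.86, 159.86, 180, 180, 180, 180].

## Interface

Orientations are given as [roll, pitch, yaw] about the fixed x, y, z axes, in that order (R = Rz(yaw) Ry(pitch) Rx(roll)).
In Python, from rig import get_state, snapshot, camera_model, close_job, recognise, mark_of, grip_point_offset gives the robot as it stands.
- The arm moves only by the tool servo_tool, never from a script. Its argument "plan" is a list of rows, each an object of numbers: "x", "y", "z": the shift along the tool's x, y, z in m; "rx", "ry", "rz": the turn, a rotation vector about the tool's x, y, z in rad; "hand": the opening in per cent of the stroke, from 0 (shut) to 100 (fully open). A call has 1 to 20 rows; each row shifts and turns the commanded pose from where the row before left it, along the tool's axes as they then stand; what a row does not reach is not made up. A row lasts 1/10 s, in which the tool goes at most 50 mm and 8.59 degrees, less where a joint would pass 70% of its speed; a pose out of reach is approached as far as the arm can. A call with a gripper value outside its range is refused whole. The fingers move at their own pace and stop on an object; "grip_force" is the grip in N (left out, the last holds). Time passes only in rows, so rows that do not move let the fingers close. It gives the time, the measured TCP pose, the force and the opening at its end, in the units of the state.
- get_state(): the state, without advancing time (a new reading comes with each control period).
- snapshot(name): name is "scene" or "top" or "wrist"; returns (picture, depth): 384x512x3 uint8, blue, green, red; 384x512 float32, mm along the optical axis (not along the pixel's ray), 0 where there is no reading.
- camera_model(name): a dict with "intrinsics" (3x3 intrinsics, pixels), "view" (4x4, takes a point from world to camera coordinates). Camera axes: x right, y down, z forward; pixel columns grow to the right and rows downward; lengths in mm; the calibration is good to about 2 mm. A picture is of the moment at which its call begins: read the wrist's pose just before it. camera_model takes no time and is no camera call; for the wrist camera it gives the pose at the moment of the call.
- close_job(): hands the job in, once; it reports no verdict.
Trained networks look in the newest picture that a camera, given by its name, has taken for a name from the list of things; names that differ only in an ending like _2 or _b are one class to them, and where a whole thing is asked for, a point or a joint stands for the part that bears it (a point fixed in the world has none). Each returns a list of dicts, best first, with "score" (0 to 1); they miss things now and then, are a little off and sometimes report something else, mostly with a low value. They report only what shows in the picture. A call takes as long as a camera call. They do not tell look-alikes from the thing itself.
- recognise(camera, target): "at" ([x, y, z] in mm, in the coordinates of the camera as it stood for that picture, good to about 4 mm: the middle of the surface that is visible of it).
- mark_of(camera, target): "at" ([x, y, z] in mm, in the coordinates of the camera as it stood for that picture, good to about 4 mm: a listed point, or the origin of a listed thing).
The state is a dict: "t": time; "joint_pos": joint angles; "joint_velocities": joint speeds; "effort": joint torques, N m; "eef_pos": TCP position; "tcp_rot": TCP orientation; "ft_force": force on the tool from outside, world axes, zero at the start; "ft_torque": the same for the moment, N m; "width": opening from 0.0 (shut) to 1.0 (fully open).
Only numpy, scipy, OpenCV 4.12 (cv2) and the standard library are available. Lean on these libraries where they do the work, as an engineer would, in place of code of your own. Each camera call takes 0.05 s, during which the arm holds its last target.

## Task

Push the finger posts on the rim of the bench turntable until the dental cast standing on it is at the front, at the steel pointer. Then push the thumb plate of the locking pawl so that its roller goes fully home in the notch of the rim and the turntable is held while the cast is waxed. Only push: leave the things standing on the turntable untouched in their places, and do not disturb what lies on the worktop.

Things in the scene. Friction and masses are not known exactly. Their poses are not given: they have to be found in the camera images.
- turntable: Bench turntable, fixed to the worktop: grey round foot, a flat front arm with a small steel pointer (tip 139 mm from the axis, 36 mm high) and a bracket that carries the locking pawl. Origin on the turning axis at worktop level; x points from the axis to the back, so the front (pointer) is at -x; y to the left, z up. Its front looks roughly to the robot.
- platter (a joint): How far the disc has been turned since the start (rad), counter-clockwise from above positive; it reads 0 at the start wherever the cast then is. Turns freely both ways with light friction (about 0.1 N m) and stops almost at once when no longer pushed. The cast, pot, tub and bottle stand on it 90 degrees apart, 80 mm from the axis (within 5 mm).
- axis (a point): Point on the turning axis at the top of the grey mat, 40 mm above the worktop. The disc is aluminium, radius 135 mm, 21 to 38 mm above the worktop; the mat on it has radius 112 mm; a low hub nut (to 52 mm high) is at the centre.
- post (a point): Middle of one finger post, 60 mm above the worktop; it turns with the disc. Eight like it, 45 degrees apart, stand on the disc 123 mm from the axis: steel, round, 12 mm thick, from 38 to 73 mm above the worktop. They lie at 22.5, 67.5, 112.5 ... degrees from the direction of the cast; this one 22.5 degrees counter-clockwise of it (within 3 degrees).
- front_place (a point): Point fixed to the foot (it does not turn): the place at the front, 80 mm from the axis towards the pointer, at the height of the mat's top. The cast belongs over it.
- pawl (a joint): Angle of the locking pawl (rad): 0 with its roller fully home in a notch, 0.30 to 0.44 swung out, as found. Cranked steel lever low beside the rim, at the front right (45 degrees to the right of the pointer, seen from the robot). Its upright pivot lies at (-53, -159) mm in the turntable's frame. It swings level and stays where it is left: stiff pivot, about 6 N at the thumb plate to move it.
- roller (a point): Centre of the 10 mm roller on the pawl's nose, 30 mm above the worktop. The rim has four V notches (44 mm wide, 18 mm deep), midway between the places of the things; one faces the roller when the cast is at the pointer. A notch up to 5 degrees off is drawn into line as the pawl is pushed home (10 to 15 N); with no notch there, the pawl stops on the rim at about 0.21.
- thumb_plate (a point): Middle of the outer face of the pawl's black upright thumb plate, 56 mm above the worktop. The plate is 30 mm wide, 6 mm thick, 22 to 68 mm above the worktop, 75 mm from the pivot; its face is 159 mm from the turntable's axis when home, about 26 mm further out at 0.35. The point's x axis points out of the face, away from the disc; pushed against x, the pawl swings home.
- cast: Plaster dental cast (model of a row of teeth on a pale plaster base, 68 x 66 x 29 mm) standing loose on the turntable. Origin at the centre of its underside.
- pot: Small round pot with a red lid, 41 mm wide, 44 mm high, loose on the turntable. Origin at the centre of its underside.
- tub: Open white tub, 73 mm wide, 63 mm high, loose on the turntable. Origin at the centre of its underside.
- brown_bottle: Small brown bottle with a black cap, 40 mm wide, 62 mm high, loose on the turntable. Origin at the centre of its underside.
- other_cast: Another dental cast, 66 x 68 x 29 mm, on the worktop to the right; a bystander. Origin under its centre.
- marker: White and red marker pen, 135 x 17 x 16 mm, lying on the worktop; a bystander. Origin under its middle.
- carver: Wax carver with a black grip, 144 mm long, 8 mm thick, lying on the worktop; a bystander. Origin under its middle.
- tape: Roll of tape lying flat, 104 mm wide, 25 mm high; a bystander. Origin under its centre.
Mind the look-alikes: they are no part of the job. There is more than one size of the brown_bottle; the one meant has the size given above.

How it is judged:
By the outcome, as a careful person would: the job done as asked, in the order asked, and still so for the second after the job is handed in, with the robot touching nothing.
It also fails if it takes over 67 s, if anything falls off the work surface, if the arm or the gripper's body presses on something with over 40 N, if the wrist force passes 120 N, or if a joint passes its speed limit or range.

## Working session

There is one attempt and no reset: what is moved stays moved. The work goes in short steps, Python scripts to look and compute and a tool call to move; the robot and the scene stay as the last step left them, time stands still between calls to the robot, and variables do not carry over. Pictures are saved under pics/ and viewed, and the job is handed in when it is done.

Besides the shell and the picture viewer there is one more tool, called after "Emit:" as name(argument=value, ...), one argument or row to a line, values as JSON. servo_tool: Moves the arm, as the interface text tells. Its arguments: {"type":"object","properties":{"plan":{"type":"array","items":{"type":"object","properties":{"x":{"type":"number"},"y":{"type":"number"},"z":{"type":"number"},"rx":{"type":"number"},"ry":{"type":"number"},"rz":{"type":"number"},"hand":{"type":"number"}}}},"grip_force":{"type":"number"}},"required":["plan"]}

```bash
mkdir -p pics; ls; cat > h.py <<'E'
import numpy as np,cv2
from rig import *
def w(cam,p,V=None):
    V=camera_model(cam)["view"] if V is None else V
    V=np.array(V); return np.linalg.inv(V)@np.r_[p,1]
def see(cam,names,f=mark_of,n=3):
    for k in names:
        try:
            for d in f(cam,k)[:n]:
                print(cam,k,round(d["score"],2),np.round(w(cam,d["at"])[:3],1))
        except Exception as e: print(k,e)
E
python3 - <<'E'
from h import *
for c in ("scene","top"):
    p,d=snapshot(c); cv2.imwrite(f"pics/{c}0.png",cv2.resize(p,(800,600))); np.save(f"pics/{c}0.npy",d)
    see(c,["turntable","axis","post","roller","thumb_plate","cast","pot","tub","brown_bottle"],n=4)
see("top",["other_cast","marker","carver","tape"],n=2)
s=get_state();print(s)
E
```

```text
pics
scene post 0.92 [617.2  40.   61.3]
scene roller 0.82 [477.7  70.7  31.3]
scene roller 0.16 [613.   44.7  63.8]
scene thumb_plate 0.56 [460.5  40.   57.3]
scene cast 0.73 [581.6  90.3  44.6]
scene pot 0.55 [527.3 192.2  37. ]
scene pot 0.29 [626.9 245.2  42.8]
scene tub 0.86 [680.7 144.9  39.4]
scene brown_bottle 0.72 [626.5 243.9  43.1]
scene brown_bottle 0.63 [384.2 135.1   1.9]
scene brown_bottle 0.51 [373.8  29.3   2.8]
top turntable 0.68 [466.8  37.4  54.8]
top axis 0.39 [468.1  37.5  54.8]
top post 0.86 [612.8  41.4  58.6]
top post 0.69 [ 426.2 -126.1   -1.9]
top roller 0.6 [680.5 139.1  42.2]
top roller 0.58 [480.2  65.1  30.4]
top thumb_plate 0.56 [465.3  37.2  57.7]
top cast 0.65 [578.4  84.1  37.3]
top pot 0.67 [ 543.8 -487.7    4. ]
top pot 0.47 [527.6 186.6  39.1]
top tub 0.97 [680.9 138.7  38.3]
top brown_bottle 0.49 [387.  126.8  -4.3]
top brown_bottle 0.45 [379.6  25.8  -1.6]
top other_cast 0.79 [ 495.3 -238.5   -1.7]
top other_cast 0.63 [629.4 240.9  38.6]
top carver 0.59 [ 406.6 -295.8   -0.7]
top tape 0.6 [ 544.2 -490.4    2.9]
{'t': 1.2, 'joint_pos': array([ 5.85838214e+01,  3.02235603e+01,  8.20861871e+01,  1.09917063e-03,
        6.76892144e+01, -1.02284461e+01]), 'joint_velocities': array([-0.00731875,  0.02344516, -0.11757298,  0.04978665,  0.03548093,
        0.03512008]), 'effort': array([ 3.55954217e-04, -4.42335570e+01, -1.78415000e+01, -2.13994654e-04,
        8.15664880e-04, -1.87227795e-05]), 'eef_pos': array([225.86576694, 582.75217094, 231.31822483]), 'tcp_rot': array([ 1.79998798e+02, -8.16379296e-04,  1.58811850e+02]), 'ft_force': array([ 0.27908208, -0.07226208,  0.3450865 ]), 'ft_torque': array([-0.00249256, -0.01981714, -0.01701144]), 'width': 0.994872010143119}
```

View pics/scene0.png

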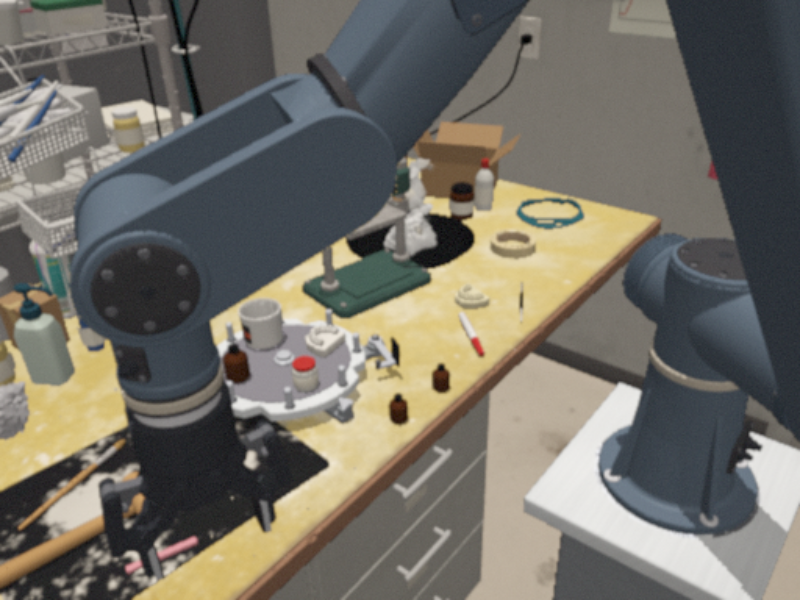

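View pics/top0.png

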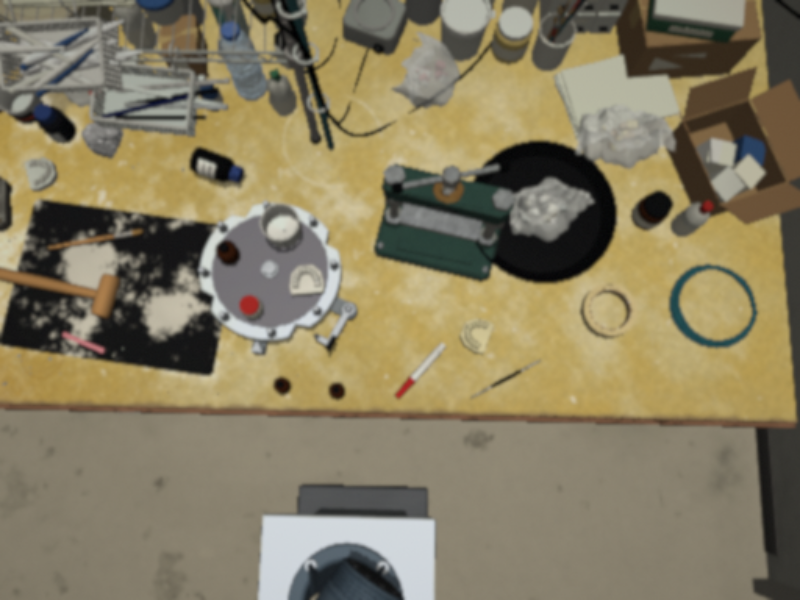

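```bash
cat >> h.py <<'E'
def px(cam,P):
    m=camera_model(cam);V=np.array(m["view"]);K=np.array(m["intrinsics"])
    q=V@np.r_[P,1]; q=K@q[:3]; return q[:2]/q[2]
def overlay(cam,p,A,yaw,ca,box,out,s=5):
    x0,y0,x1,y1=box
    im=cv2.resize(p[y0:y1,x0:x1],None,fx=s,fy=s,interpolation=cv2.INTER_CUBIC)
    def dot(P,c,r=3):
        u=((px(cam,P)-[x0,y0]+.5)*s).astype(int); cv2.circle(im,tuple(int(k) for k in u),r,c,-1)
    pol=lambda r,a,z:[A[0]+r*np.cos(np.radians(a)),A[1]+r*np.sin(np.radians(a)),z]
    for a in range(0,360,6): dot(pol(112,a,40),(255,255,0),1); dot(pol(135,a,38),(0,255,0),1)
    for k in range(8): dot(pol(123,ca+22.5+45*k,73),(0,0,255))
    dot(pol(0,0,52),(255,0,255)); dot(pol(139,180+yaw,36),(255,0,0))
    for k in range(4): dot(pol(80,ca+90*k,40),(0,165,255))
    c,sn=np.cos(np.radians(yaw)),np.sin(np.radians(yaw)); x,y=-53,-159
    dot([A[0]+c*x-sn*y,A[1]+sn*x+c*y,40],(0,255,255))
    cv2.imwrite(out,im)
E
python3 - <<'E'
from h import *
p,d=snapshot("top")
print(px("top",[226,583,231]), px("top",[603.5,165,40]))
A=(603.5,165)
overlay("top",p,A,-7,-106.8,(110,115,250,265),"pics/ov1.png",4)
cv2.imwrite("pics/crop1.png",cv2.resize(p[115:265,110:250],None,fx=4,fy=4,interpolation=cv2.INTER_CUBIC))
E
```

```text
[-23.37504021 301.18091888] [171.41979024 172.44634117]
```

View pics/ov1.png

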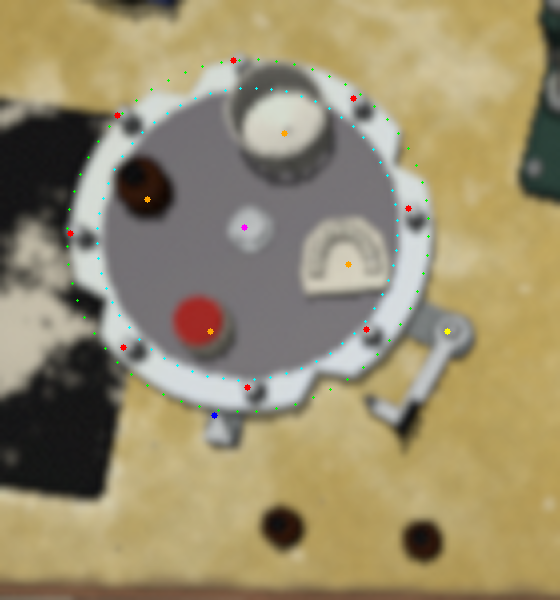

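View pics/crop1.png

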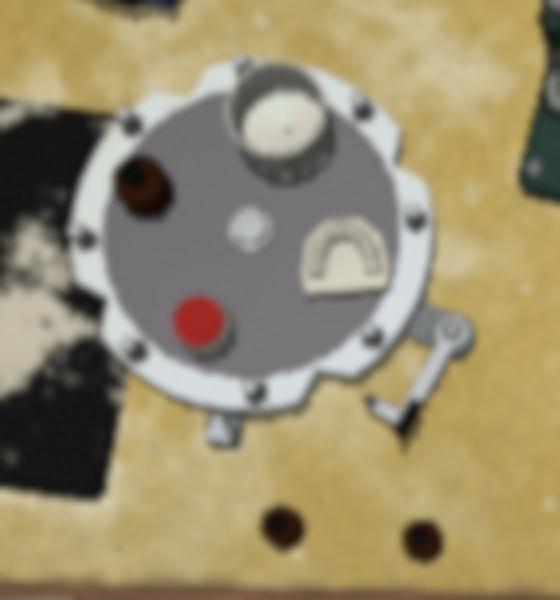

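Emit:
servo_tool(
  plan=[
    {"x":-0.04,"y":-0.025,"z":-0.012,"hand":0},
    {"x":-0.04,"y":-0.025,"z":-0.012,"hand":0},
    {"x":-0.04,"y":-0.025,"z":-0.012,"hand":0},
    {"x":-0.04,"y":-0.025,"z":-0.012,"hand":0},
    {"x":-0.04,"y":-0.025,"z":-0.012,"hand":0},
    {"x":-0.04,"y":-0.025,"z":-0.012,"hand":0},
    {"x":-0.04,"y":-0.025,"z":-0.012,"hand":0},
    {"x":-0.04,"y":-0.025,"z":-0.012,"hand":0},
    {"x":-0.04,"y":-0.025,"z":-0.012,"hand":0},
    {"x":-0.04,"y":-0.025,"z":-0.012,"hand":0},
    {"x":-0.04,"y":-0.025,"z":-0.012,"hand":0},
    {"x":-0.035,"y":-0.026,"z":-0.012,"hand":0},
    {"hand":0},
    {"hand":0},
  ],
)

```text
$.plan[0]: bad value
```

```bash
python3 - <<'E'
from h import *
s=get_state();print(s["t"],s["eef_pos"],s["tcp_rot"],s["width"])
V=camera_model("wrist")["view"]
print(np.linalg.inv(np.array(V)).round(2))
p,d=snapshot("wrist"); cv2.imwrite("pics/wr1.png",p); np.save("pics/wr1.npy",d)
see("wrist",["axis","post","roller","thumb_plate","cast","pot","tub","brown_bottle"],n=2)
overlay("wrist",p,(603.5,165),-7,-106.8,(0,0,512,384),"pics/wr1o.png",1)
E
```

```text
1.25 [225.85844239 582.74895261 231.30154727] [1.79998866e+02 1.91484458e-04 1.58813199e+02] 1.0016829317109766
[[ 3.6000e-01  8.8000e-01  3.1000e-01  1.4713e+02]
 [ 9.3000e-01 -3.4000e-01 -1.2000e-01  6.1371e+02]
 [ 0.0000e+00  3.3000e-01 -9.4000e-01  3.7471e+02]
 [ 0.0000e+00  0.0000e+00  0.0000e+00  1.0000e+00]]
```

View pics/wr1o.png

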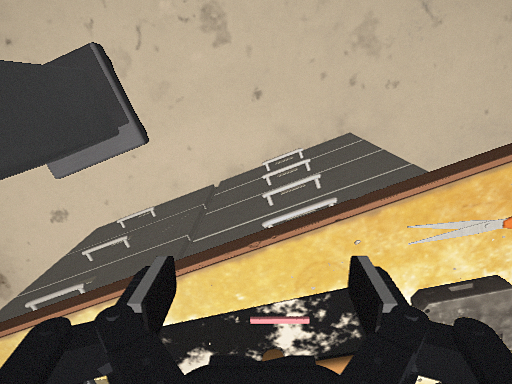

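Emit:
servo_tool(
  plan=[
    {"x":-0.04,"y":-0.025,"z":-0.012,"rx":0.0,"ry":0.0,"rz":0.0,"hand":0},
  ],
)

```text
t: 1.8
eef_pos: [251.6, 547.2, 242.0]
tcp_rot: [-180.0, -0.1, 159.1]
ft_force: [1.6, -0.2, 0.4]
width: 0.858
```

Emit:
servo_tool(
  plan=[
    {"x":-0.04,"y":-0.025,"z":-0.012,"rx":0,"ry":0,"rz":0,"hand":0},
    {"x":-0.04,"y":-0.025,"z":-0.012,"rx":0,"ry":0,"rz":0,"hand":0},
    {"x":-0.04,"y":-0.025,"z":-0.012,"rx":0,"ry":0,"rz":0,"hand":0},
    {"x":-0.04,"y":-0.025,"z":-0.012,"rx":0,"ry":0,"rz":0,"hand":0},
    {"x":-0.04,"y":-0.025,"z":-0.012,"rx":0,"ry":0,"rz":0,"hand":0},
    {"x":-0.04,"y":-0.025,"z":-0.012,"rx":0,"ry":0,"rz":0,"hand":0},
    {"x":-0.04,"y":-0.025,"z":-0.012,"rx":0,"ry":0,"rz":0,"hand":0},
    {"x":-0.04,"y":-0.025,"z":-0.012,"rx":0,"ry":0,"rz":0,"hand":0},
    {"x":-0.04,"y":-0.025,"z":-0.012,"rx":0,"ry":0,"rz":0,"hand":0},
    {"x":0,"y":0,"z":0,"rx":0,"ry":0,"rz":0.14,"hand":0},
    {"x":0,"y":0,"z":0,"rx":0,"ry":0,"rz":0.14,"hand":0},
    {"x":0,"y":0,"z":0,"rx":0,"ry":0,"rz":0.14,"hand":0},
    {"x":0,"y":0,"z":0,"rx":0,"ry":0,"rz":0.14,"hand":0},
    {"x":0,"y":0,"z":0,"rx":0,"ry":0,"rz":0.14,"hand":0},
    {"x":0,"y":0,"z":0,"rx":0,"ry":0,"rz":0.14,"hand":0},
    {"x":0,"y":0,"z":0,"rx":0,"ry":0,"rz":0.08,"hand":0},
    {"x":0,"y":0,"z":0,"rx":0,"ry":0,"rz":0,"hand":0},
  ],
)

```text
t: 3.5
eef_pos: [508.4, 205.0, 351.4]
tcp_rot: [-180.0, 0.0, 106.1]
ft_force: [-0.2, -0.8, 0.2]
width: -0.002
```

```bash
python3 - <<'E'
from h import *
s=get_state();print(s["t"],s["eef_pos"],s["tcp_rot"],s["width"],s["joint_pos"])
p,d=snapshot("wrist"); cv2.imwrite("pics/wr2.png",p); np.save("pics/wr2.npy",d)
see("wrist",["axis","post","roller","thumb_plate","cast","pot","tub","brown_bottle"],n=2)
overlay("wrist",p,(603.5,165),-7,-106.8,(0,0,512,384),"pics/wr2o.png",1)
E
```

```text
3.5 [508.36419031 205.04222862 351.35645213] [-1.79999607e+02  2.55905956e-03  1.06113232e+02] -0.0016248087064770044 [ 1.02844948e+01  1.72673705e+01  8.38746979e+01 -2.63542691e-03
  7.88580628e+01 -5.82822745e+00]
wrist post 0.84 [614.6  42.   58.7]
wrist roller 0.91 [480.2  68.7  31.7]
wrist roller 0.49 [615.9  43.8  60. ]
wrist thumb_plate 0.7 [464.   40.6  59.9]
wrist cast 0.7 [582.9  88.7  43.9]
wrist pot 0.79 [528.4 191.7  37.4]
wrist tub 0.67 [678.4 143.5  42.5]
wrist tub 0.25 [477.8  70.4  32.4]
wrist brown_bottle 0.98 [629.1 240.8  40.8]
wrist brown_bottle 0.93 [383.4 134.9   0.6]
```

View pics/wr2o.png

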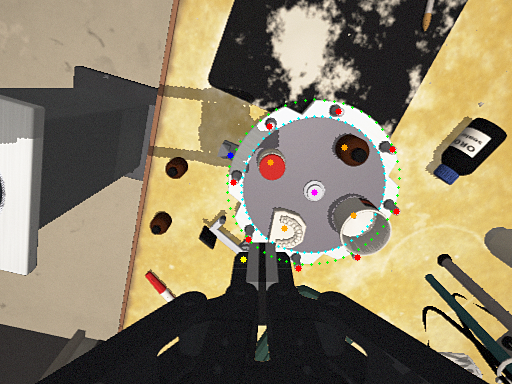

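```bash
python3 - <<'E'
from h import *
p=cv2.imread("pics/wr2.png")
overlay("wrist",p,(603.5,165),-7,-106.8,(190,90,410,280),"pics/wr2z.png",3)
E
```

```text
(no output)
```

View pics/wr2z.png

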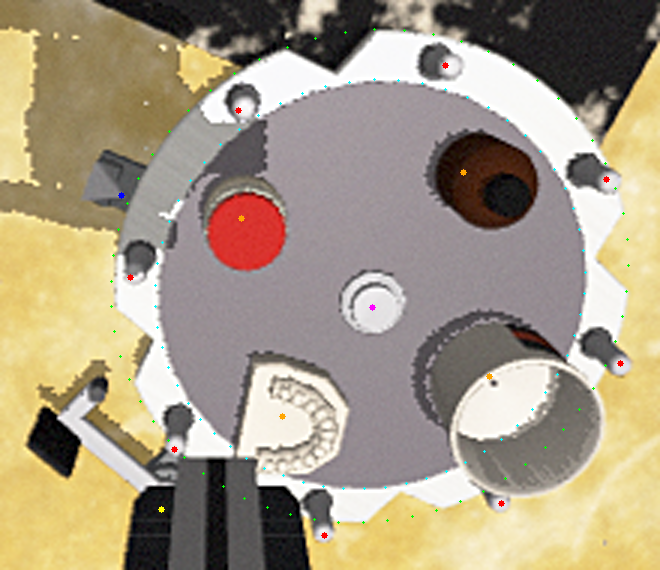

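Emit:
servo_tool(
  plan=[
    {"x":-0.0384,"y":0.0186,"z":0,"rx":0,"ry":0,"rz":0,"hand":0},
    {"x":-0.0384,"y":0.0186,"z":0,"rx":0,"ry":0,"rz":0,"hand":0},
    {"x":-0.0384,"y":0.0186,"z":0,"rx":0,"ry":0,"rz":0,"hand":0},
    {"x":-0.0384,"y":0.0186,"z":0,"rx":0,"ry":0,"rz":0,"hand":0},
    {"x":-0.0384,"y":0.0186,"z":0,"rx":0,"ry":0,"rz":0,"hand":0},
    {"x":0,"y":0,"z":0.04,"rx":0,"ry":0,"rz":-0.098,"hand":0},
    {"x":0,"y":0,"z":0.04,"rx":0,"ry":0,"rz":0,"hand":0},
    {"x":0,"y":0,"z":0.04,"rx":0,"ry":0,"rz":0,"hand":0},
    {"x":0,"y":0,"z":0.04,"rx":0,"ry":0,"rz":0,"hand":0},
    {"x":0,"y":0,"z":0.04,"rx":0,"ry":0,"rz":0,"hand":0},
    {"x":0,"y":0,"z":0.04,"rx":0,"ry":0,"rz":0,"hand":0},
    {"x":0,"y":0,"z":0.02,"rx":0,"ry":0,"rz":0,"hand":0},
    {"x":0,"y":0,"z":0,"rx":0,"ry":0,"rz":0,"hand":0},
  ],
)

```text
t: 5.25
eef_pos: [648.3, 46.6, 87.3]
tcp_rot: [-179.6, -0.2, 111.7]
ft_force: [0.5, 0.0, 0.8]
width: -0.0
```

```bash
python3 - <<'E'
from h import *
s=get_state();print(s["t"],s["eef_pos"],s["tcp_rot"],s["ft_force"],s["joint_pos"])
p,d=snapshot("wrist"); cv2.imwrite("pics/wr3.png",p)
p,d=snapshot("scene"); cv2.imwrite("pics/sc3.png",cv2.resize(p[150:300,100:300],None,fx=4,fy=4))
E
```

```text
5.25 [648.25014247  46.57347699  87.31249367] [-179.57735646   -0.21655936  111.71812875] [0.49552142 0.00204537 0.82501983] [-5.72320727e+00  4.23366894e+01  8.41946679e+01 -3.19414465e-03
  5.39435301e+01 -2.74402440e+01]
```

View pics/wr3.png

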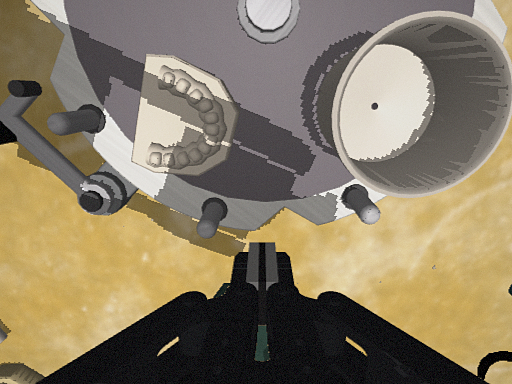

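View pics/sc3.png

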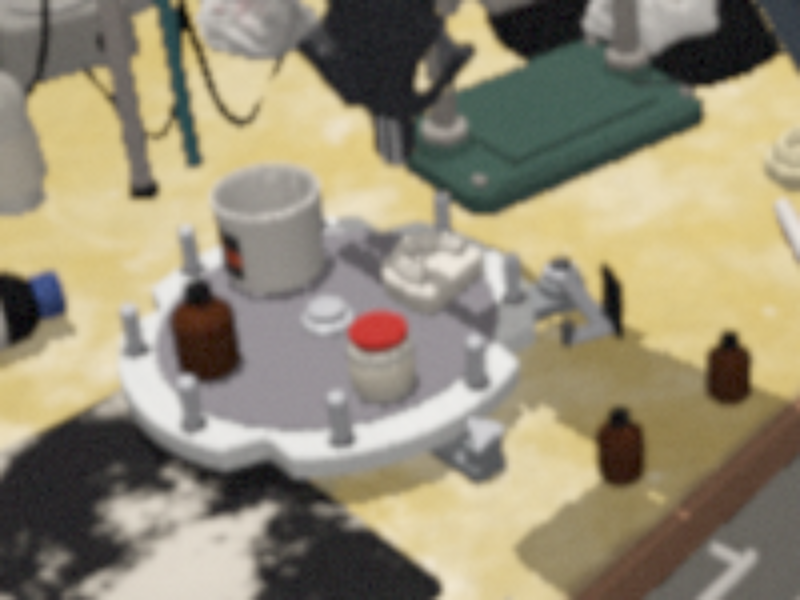

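Emit:
servo_tool(
  plan=[
    {"x":0,"y":0,"z":0.037,"rx":0,"ry":0,"rz":0,"hand":0},
    {"x":0,"y":0,"z":0,"rx":0,"ry":0,"rz":0,"hand":0},
    {"x":0.0001,"y":-0.0045,"z":0,"rx":0,"ry":0,"rz":0.0349,"hand":0},
    {"x":0.0001,"y":-0.0045,"z":0,"rx":0,"ry":0,"rz":0.0349,"hand":0},
    {"x":0.0001,"y":-0.0045,"z":0,"rx":0,"ry":0,"rz":0.0349,"hand":0},
    {"x":0.0001,"y":-0.0045,"z":0,"rx":0,"ry":0,"rz":0.0349,"hand":0},
    {"x":0.0001,"y":-0.0045,"z":0,"rx":0,"ry":0,"rz":0.0349,"hand":0},
    {"x":0.0003,"y":-0.0089,"z":0,"rx":0,"ry":0,"rz":0.0698,"hand":0},
    {"x":0.0003,"y":-0.0089,"z":0,"rx":0,"ry":0,"rz":0.0698,"hand":0},
    {"x":0.0003,"y":-0.0089,"z":0,"rx":0,"ry":0,"rz":0.0698,"hand":0},
    {"x":0.0003,"y":-0.0089,"z":0,"rx":0,"ry":0,"rz":0.0698,"hand":0},
    {"x":0.0003,"y":-0.0089,"z":0,"rx":0,"ry":0,"rz":0.0698,"hand":0},
    {"x":0.0003,"y":-0.0089,"z":0,"rx":0,"ry":0,"rz":0.0698,"hand":0},
    {"x":0.0001,"y":-0.0045,"z":0,"rx":0,"ry":0,"rz":0.0349,"hand":0},
    {"x":0,"y":0,"z":0,"rx":0,"ry":0,"rz":0,"hand":0},
  ],
)

```text
t: 6.85
eef_pos: [573.0, 41.3, 56.8]
tcp_rot: [179.8, -0.0, 75.7]
ft_force: [0.0, -0.4, -0.1]
width: -0.0
```

```bash
python3 - <<'E'
from h import *
s=get_state();print(s["t"],s["eef_pos"],s["tcp_rot"],s["ft_force"])
e=s["eef_pos"];print(np.hypot(e[0]-603.5,e[1]-165),np.degrees(np.arctan2(e[1]-165,e[0]-603.5)))
p,d=snapshot("wrist"); cv2.imwrite("pics/wr4.png",p)
see("wrist",["post","cast","roller","thumb_plate"],n=2)
p,d=snapshot("top"); cv2.imwrite("pics/top4.png",cv2.resize(p[115:265,110:250],None,fx=4,fy=4))
E
```

```text
6.85 [572.9566791   41.27438055  56.80978661] [ 1.79820330e+02 -2.24127360e-02  7.57395693e+01] [ 0.04266253 -0.37924313 -0.05278752]
127.43988136002233 -103.86697380453283
wrist post 0.64 [550.6  54.1  57.2]
wrist cast 0.66 [549.3 113.3  43.2]
wrist roller 0.76 [477.9  70.3  27.3]
wrist thumb_plate 0.64 [465.8  41.5  54.1]
```

View pics/wr4.png

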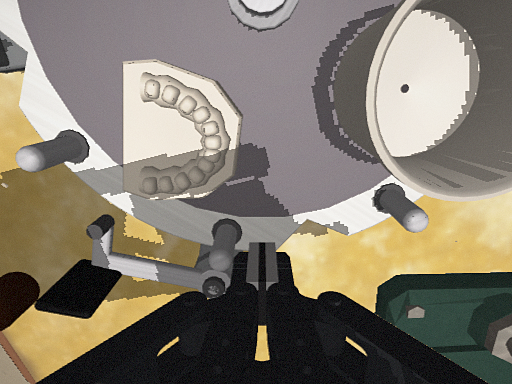

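View pics/top4.png

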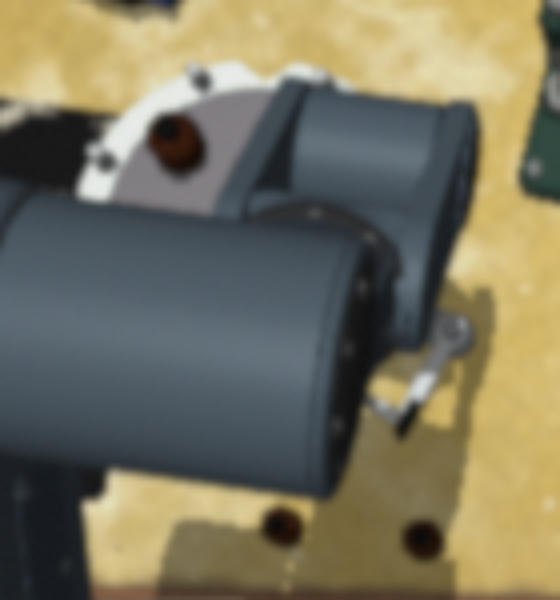

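Emit:
servo_tool(
  plan=[
    {"x":0.0001,"y":-0.0045,"z":0,"rx":0,"ry":0,"rz":0.0349,"hand":0},
    {"x":0.0003,"y":-0.0089,"z":0,"rx":0,"ry":0,"rz":0.0698,"hand":0},
    {"x":0.0003,"y":-0.0089,"z":0,"rx":0,"ry":0,"rz":0.0698,"hand":0},
    {"x":0.0003,"y":-0.0089,"z":0,"rx":0,"ry":0,"rz":0.0698,"hand":0},
    {"x":0.0003,"y":-0.0089,"z":0,"rx":0,"ry":0,"rz":0.0698,"hand":0},
    {"x":0.0003,"y":-0.0089,"z":0,"rx":0,"ry":0,"rz":0.0698,"hand":0},
    {"x":0.0003,"y":-0.0089,"z":0,"rx":0,"ry":0,"rz":0.0698,"hand":0},
    {"x":0.0003,"y":-0.0089,"z":0,"rx":0,"ry":0,"rz":0.0698,"hand":0},
    {"x":0.0003,"y":-0.0089,"z":0,"rx":0,"ry":0,"rz":0.0698,"hand":0},
    {"x":0.0003,"y":-0.0089,"z":0,"rx":0,"ry":0,"rz":0.0698,"hand":0},
    {"x":0.0001,"y":-0.0045,"z":0,"rx":0,"ry":0,"rz":0.0349,"hand":0},
    {"x":0.0001,"y":-0.0022,"z":0,"rx":0,"ry":0,"rz":0.0175,"hand":0},
    {"x":0,"y":0,"z":0,"rx":0,"ry":0,"rz":0,"hand":0},
    {"x":0,"y":0,"z":0,"rx":0,"ry":0,"rz":0,"hand":0},
  ],
)

```text
t: 8.55
eef_pos: [498.9, 92.2, 54.3]
tcp_rot: [180.0, -0.0, 34.8]
ft_force: [0.2, 0.0, -0.1]
width: 0.0
```

```bash
python3 - <<'E'
from h import *
s=get_state();print(s["t"],s["eef_pos"],s["tcp_rot"],s["ft_force"])
e=s["eef_pos"];print(np.hypot(e[0]-603.5,e[1]-165),np.degrees(np.arctan2(e[1]-165,e[0]-603.5)))
p,d=snapshot("wrist"); cv2.imwrite("pics/wr5.png",p)
for k in ("post","cast","roller","thumb_plate"):
  for q in mark_of("wrist",k)[:2]:
    P=w("wrist",q["at"]);print(k,q["score"],P[:3].round(1),np.degrees(np.arctan2(P[1]-165,P[0]-603.5)).round(1),np.hypot(P[0]-603.5,P[1]-165).round(1))
overlay("wrist",p,(603.5,165),-7,-187,(0,0,512,384),"pics/wr5o.png",1)
E
```

```text
8.55 [498.86203893  92.21206805  54.27970979] [ 1.79998420e+02 -4.53488638e-03  3.47555378e+01] [ 0.22946463  0.03961545 -0.06102277]
127.46444968874988 -145.17687361222696
post 0.69 [493.3 111.1  59.3] -153.9 122.6
cast 0.74 [526.3 163.6  43.8] -179.0 77.2
```

View pics/wr5o.png

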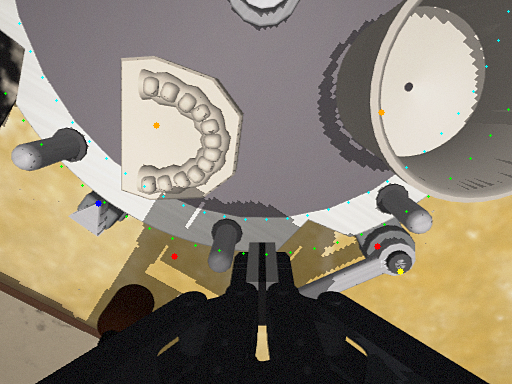

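Emit:
servo_tool(
  plan=[
    {"x":0.0001,"y":-0.0045,"z":0,"rx":0,"ry":0,"rz":0.0349,"hand":0},
    {"x":0.0001,"y":-0.0045,"z":0,"rx":0,"ry":0,"rz":0.0349,"hand":0},
    {"x":0.0001,"y":-0.0045,"z":0,"rx":0,"ry":0,"rz":0.0349,"hand":0},
    {"x":0.0001,"y":-0.0033,"z":0,"rx":0,"ry":0,"rz":0.0262,"hand":0},
    {"x":0,"y":0,"z":0,"rx":0,"ry":0,"rz":0,"hand":0},
    {"x":0,"y":0,"z":0,"rx":0,"ry":0,"rz":0,"hand":0},
    {"x":0,"y":0,"z":0,"rx":0,"ry":0,"rz":0,"hand":0},
  ],
)

```text
t: 9.5
eef_pos: [490.2, 106.6, 54.3]
tcp_rot: [-180.0, 0.0, 27.2]
ft_force: [-0.6, 0.1, 0.8]
width: 0.001
```

```bash
python3 - <<'E'
from h import *
s=get_state();print(s["t"],s["eef_pos"],s["tcp_rot"],s["ft_force"])
e=s["eef_pos"];print(np.hypot(e[0]-603.5,e[1]-165),np.degrees(np.arctan2(e[1]-165,e[0]-603.5)))
p,d=snapshot("wrist"); cv2.imwrite("pics/wr6.png",p); np.save("pics/wr6.npy",d)
for k in ("post","cast","roller","thumb_plate"):
  for q in mark_of("wrist",k)[:2]:
    P=w("wrist",q["at"]);print(k,q["score"],P[:3].round(1),np.degrees(np.arctan2(P[1]-165,P[0]-603.5)).round(1),np.hypot(P[0]-603.5,P[1]-165).round(1))
overlay("wrist",p,(603.5,165),-7,-187,(0,0,512,384),"pics/wr6o.png",1.5)
E
```

```text
9.5 [490.16662503 106.6048156   54.30674654] [-1.79999233e+02  8.64911760e-04  2.72400316e+01] [-0.62900836  0.12662392  0.84323182]
127.49294664305161 -152.7401473669067
post 0.78 [488.7 129.   59.4] -162.6 120.3
roller 0.94 [479.9  70.4  29.8] -142.5 155.6
thumb_plate 0.69 [462.6  40.5  57.6] -138.5 188.0
```

View pics/wr6o.png

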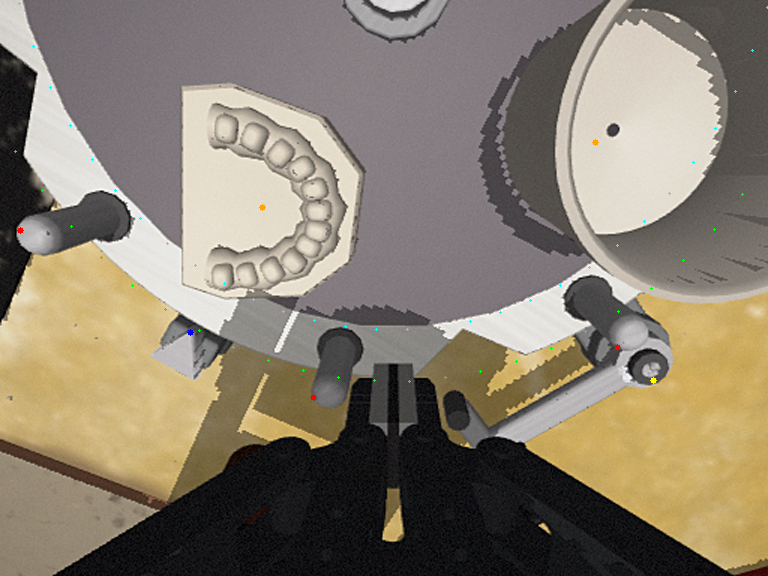

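```bash
python3 - <<'E'
from h import *
p=cv2.imread("pics/wr6.png"); d=np.load("pics/wr6.npy")
im=cv2.resize(p[200:270,80:180],None,fx=8,fy=8,interpolation=cv2.INTER_CUBIC)
for y in range(200,270,10): cv2.putText(im,str(y),(0,(y-200)*8),0,.4,(0,0,0))
for x in range(80,180,10): cv2.putText(im,str(x),((x-80)*8,10),0,.4,(0,0,0))
cv2.imwrite("pics/pt.png",im)
m=camera_model("wrist");K=np.array(m["intrinsics"])
# points at z ~36..., disp angle map around pointer
for v in range(212,252,4):
  r=[]
  for u in range(100,152,4):
    z=d[v,u];P=w("wrist",[(u-K[0,2])*z/K[0,0],(v-K[1,2])*z/K[1,1],z])
    r.append("%3d/%3d/%6.1f"%(P[2],np.hypot(P[0]-603.5,P[1]-165),np.degrees(np.arctan2(P[1]-165,P[0]-603.5))%360))
  print(v,*r)
E
```

```text
212   1/166/ 164.9  -1/167/ 165.5   1/163/ 166.3   0/162/ 167.0  22/145/ 169.0  23/144/ 169.8  21/143/ 170.4  39/131/ 172.4  39/130/ 173.2  39/128/ 174.0  38/127/ 174.8  38/126/ 175.6  39/124/ 176.6
216   0/170/ 165.4   0/168/ 166.1   0/166/ 166.8   1/164/ 167.6  27/145/ 169.8  25/145/ 170.4  25/143/ 171.2  22/143/ 171.8  37/133/ 173.5  39/130/ 174.5  38/130/ 175.3  39/128/ 176.1  39/127/ 177.0
220   0/173/ 165.9   1/170/ 166.7   1/168/ 167.4  28/148/ 169.5  27/147/ 170.2  27/146/ 171.0  30/142/ 172.0  36/137/ 173.1  33/138/ 173.7  23/143/ 174.0  38/132/ 175.7  39/130/ 176.6  38/129/ 177.4
224   0/175/ 166.5   1/173/ 167.2  26/153/ 169.2  26/151/ 170.0  27/150/ 170.7  36/142/ 172.0  36/141/ 172.8  37/139/ 173.6  34/139/ 174.3  26/143/ 174.6  23/143/ 175.3  23/142/ 176.2  38/132/ 177.8
228   0/178/ 167.0   0/176/ 167.7  27/155/ 169.7  32/150/ 170.7  36/146/ 171.7  37/144/ 172.5  37/143/ 173.3  37/141/ 174.0  33/142/ 174.6  27/145/ 175.1  27/144/ 176.0  25/144/ 176.7  22/145/ 177.4
232   0/181/ 167.5   0/179/ 168.2  36/151/ 170.7  36/150/ 171.4  36/148/ 172.2  36/146/ 172.9  37/145/ 17
[... 189 characters left out ...]
37/147/ 174.2  37/146/ 174.9  33/147/ 175.5  27/150/ 176.0  27/149/ 176.8  23/150/ 177.5  12/156/ 177.8
240   1/186/ 168.5   0/184/ 169.2  36/155/ 171.6  37/153/ 172.4  37/152/ 173.1  36/151/ 173.8  35/150/ 174.5  37/148/ 175.3  33/150/ 175.9  27/152/ 176.4  27/151/ 177.2   1/168/ 177.0   0/167/ 177.8
244   0/189/ 169.0   0/187/ 169.7   0/185/ 170.4  36/156/ 172.8  36/155/ 173.5  36/154/ 174.2  36/152/ 175.0  36/151/ 175.7  32/153/ 176.3  28/155/ 176.9   1/172/ 176.6   0/171/ 177.4   0/170/ 178.2
248   0/192/ 169.4   1/190/ 170.2   1/188/ 170.9   0/187/ 171.5   0/185/ 172.3  36/156/ 174.6  36/155/ 175.4  37/153/ 176.2  32/156/ 176.7   0/177/ 176.2   0/176/ 177.0   0/174/ 177.8   0/173/ 178.6
```

View pics/pt.png

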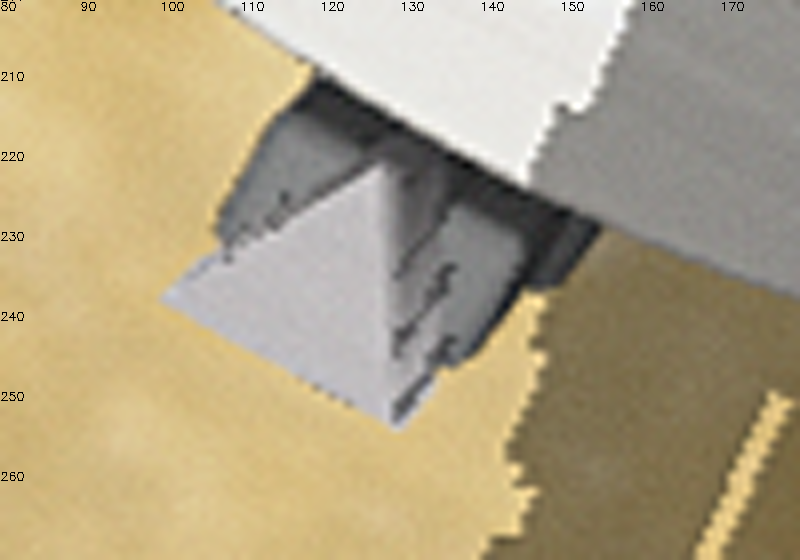

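```bash
python3 - <<'E'
from h import *
m=camera_model("wrist");K=np.array(m["intrinsics"]);V=np.linalg.inv(np.array(m["view"]))
d=np.load("pics/wr6.npy")
for u,v in ((219,261),(420,221),(25,156)):
  r=V[:3,:3]@np.linalg.inv(K)@[u,v,1]; t=(73-V[2,3])/r[2]; P=V[:3,3]+t*r
  z=d[v,u];Q=w("wrist",[(u-K[0,2])*z/K[0,0],(v-K[1,2])*z/K[1,1],z])
  print(P.round(1),Q[:3].round(1),np.hypot(*(P[:2]-[603.5,165])),np.degrees(np.arctan2(P[1]-165,P[0]-603.5)))
E
```

```text
[489.  128.6  73. ] [489.2 128.6  73.4] 120.17293890639604 -162.3655830151388
[548.7  57.4  73. ] [548.8  57.8  73.5] 120.70916983402732 -116.98491442743119
[497.5 221.   73. ] [497.5 220.9  73. ] 119.8682600671569 152.17431574806704
```

```bash
python3 - <<'E'
import numpy as np
from scipy.optimize import least_squares
P=np.array([[489,128.6],[548.7,57.4],[497.5,221]]);o=np.radians([22.5,67.5,-22.5])
f=lambda q:(np.c_[q[0]+123*np.cos(q[2]+o),q[1]+123*np.sin(q[2]+o)]-P).ravel()
s=least_squares(f,[603,165,-3.2]);print(s.x,np.degrees(s.x[2]),s.fun)
q=s.x
for pt in ([603.5+137*np.cos(np.radians(173.05)),165+137*np.sin(np.radians(173.05))],):
  print(np.degrees(np.arctan2(pt[1]-q[1],pt[0]-q[0]))-360,np.hypot(pt[0]-q[0],pt[1]-q[1]))
E
```

```text
[606.20114359 165.22032672  -3.23109377] -185.12803614502988 [-0.18840106 -0.10425372  0.46240039 -1.15481621 -0.27399934  1.25906991]
-186.72617772085977 139.65570128509185
```

Emit:
servo_tool(
  plan=[
    {"x":0.0,"y":-0.0036,"z":0,"rx":0,"ry":0,"rz":0.028,"hand":0},
    {"x":0,"y":0,"z":0,"rx":0,"ry":0,"rz":0,"hand":0},
    {"x":0,"y":0,"z":0,"rx":0,"ry":0,"rz":0,"hand":0},
    {"x":0,"y":0.006,"z":0,"rx":0,"ry":0,"rz":0,"hand":0},
    {"x":0,"y":0.006,"z":0,"rx":0,"ry":0,"rz":0,"hand":0},
    {"x":0,"y":0,"z":-0.03,"rx":0,"ry":0,"rz":0,"hand":0},
    {"x":0,"y":0,"z":-0.04,"rx":0,"ry":0,"rz":0,"hand":0},
    {"x":0,"y":0,"z":-0.04,"rx":0,"ry":0,"rz":0,"hand":0},
    {"x":0,"y":0,"z":-0.04,"rx":0,"ry":0,"rz":0,"hand":0},
    {"x":0,"y":0,"z":0,"rx":0,"ry":0,"rz":0,"hand":0},
    {"x":0,"y":0,"z":0,"rx":0,"ry":0,"rz":0,"hand":0},
  ],
)

```text
t: 10.85
eef_pos: [494.3, 98.7, 205.3]
tcp_rot: [179.9, -0.1, 25.6]
ft_force: [-0.4, 0.2, -0.3]
width: -0.002
```

```bash
python3 - <<'E'
from h import *
s=get_state();print(s["t"],s["eef_pos"],s["tcp_rot"],s["ft_force"])
p,d=snapshot("wrist"); cv2.imwrite("pics/wr7.png",p); np.save("pics/wr7.npy",d)
for k in ("post","cast","roller","thumb_plate"):
  for q in mark_of("wrist",k)[:2]:
    P=w("wrist",q["at"]);print(k,q["score"],P[:3].round(1),np.degrees(np.arctan2(P[1]-165,P[0]-606)).round(1),np.hypot(P[0]-606,P[1]-165).round(1))
overlay("wrist",p,(606,165),-6.8,-186.8,(0,0,512,384),"pics/wr7o.png",1.5)
E
```

```text
10.85 [494.30736684  98.66780994 205.32969777] [ 1.79921829e+02 -1.40652649e-01  2.56073452e+01] [-0.35537121  0.2141828  -0.28974933]
post 0.62 [485.8 131.4  59.4] -164.4 124.8
cast 0.85 [524.8 176.8  39.7] 171.7 82.0
roller 0.89 [475.7  69.6  27.1] -143.8 161.5
roller 0.6 [ 422.4 -127.6    1.5] -122.1 345.4
thumb_plate 0.7 [459.7  42.4  55.7] -140.0 190.9
```

View pics/wr7o.png

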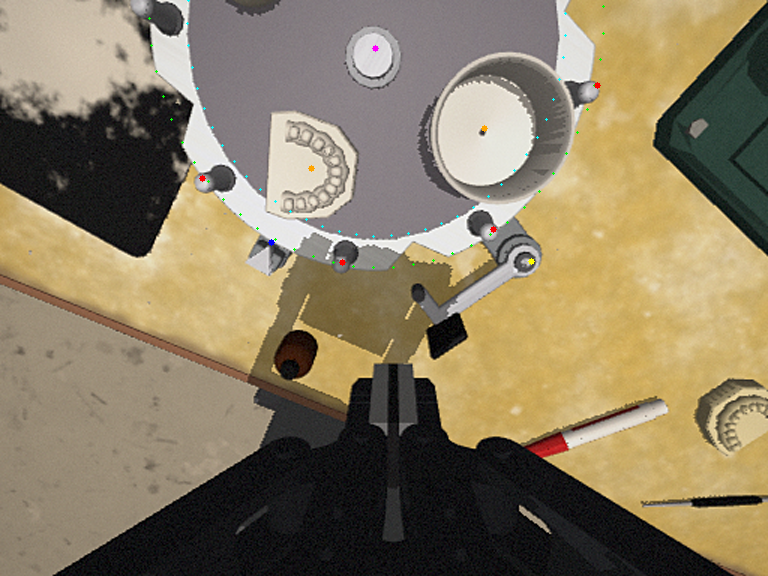

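Emit:
servo_tool(
  plan=[
    {"x":0,"y":0,"z":0,"rx":0,"ry":0,"rz":-0.127,"hand":0},
    {"x":0,"y":0,"z":0,"rx":0,"ry":0,"rz":-0.127,"hand":0},
    {"x":0,"y":0,"z":0,"rx":0,"ry":0,"rz":-0.127,"hand":0},
    {"x":0,"y":0,"z":0,"rx":0,"ry":0,"rz":-0.127,"hand":0},
    {"x":0,"y":0,"z":0,"rx":0,"ry":0,"rz":-0.127,"hand":0},
    {"x":-0.03,"y":-0.001,"z":0,"rx":0,"ry":0,"rz":0,"hand":0},
    {"x":-0.03,"y":-0.001,"z":0,"rx":0,"ry":0,"rz":0,"hand":0},
    {"x":-0.027,"y":0,"z":0,"rx":0,"ry":0,"rz":0,"hand":0},
    {"x":0,"y":0,"z":0,"rx":0,"ry":0,"rz":0,"hand":0},
    {"x":0,"y":0,"z":0,"rx":0,"ry":0,"rz":0,"hand":0},
  ],
)

```text
t: 12.1
eef_pos: [450.9, 23.0, 203.7]
tcp_rot: [-179.9, 0.0, 61.9]
ft_force: [-0.2, -1.0, 0.4]
width: 0.001
```

```bash
python3 - <<'E'
from h import *
s=get_state();print(s["t"],s["eef_pos"],s["tcp_rot"],s["ft_force"],s["joint_pos"])
p,d=snapshot("wrist"); cv2.imwrite("pics/wr8.png",cv2.resize(p,None,fx=1.5,fy=1.5)); np.save("pics/wr8.npy",d)
for k in ("roller","thumb_plate"):
  for q in mark_of("wrist",k)[:2]:
    P=w("wrist",q["at"]);print(k,q["score"],P[:3].round(1))
m=camera_model("wrist");K=np.array(m["intrinsics"])
d7=np.load("pics/wr7.npy");print("bottle cap cam z",d7[247,193], "floor", d7[215,150])
p,d=snapshot("top");K=np.array(camera_model("top")["intrinsics"])
# tallest in worktop area near bottle 376,28 via top depth
o=[]
for v in range(215,262):
  for u in range(160,240):
    z=d[v,u]
    if z>0:
      P=w("top",[(u-K[0,2])*z/K[0,0],(v-K[1,2])*z/K[1,1],z]); 
      if 340<P[0]<420: o.append(P[:3])
o=np.array(o); i=np.argsort(-o[:,2])[:8]; print(o[i].round(0))
E
```

```text
12.1 [450.87162735  23.02905874 203.71098985] [-1.79924445e+02  1.33869644e-03  6.19125463e+01] [-0.22980417 -0.99096918  0.42674141] [-1.13231782e+01  1.94397622e+01  1.07893179e+02  2.57707492e-02
  5.27397911e+01  1.67486608e+01]
thumb_plate 0.88 [464.5  42.5  58.9]
bottle cap cam z 338.56668 floor 376.97696Traceback (most recent call last):
  File "<stdin>", line 16, in <module>
  File "h.py", line 4, in w
    V=camera_model(cam)["view"] if V is None else V
      ~~~~~~~~~~~~^^^^^
ValueError: time passes only in moves, steps and waits
```

View pics/wr8.png

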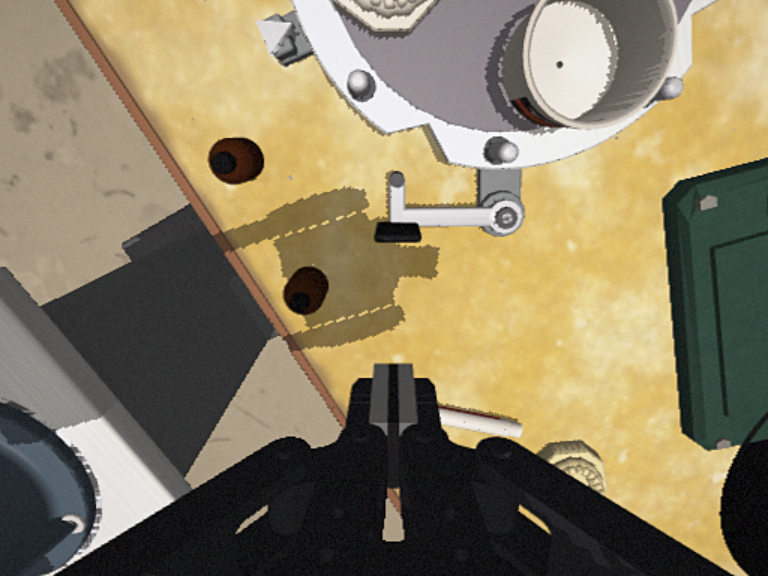

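Emit:
servo_tool(
  plan=[
    {"x":0,"y":0,"z":0.04,"rx":0,"ry":0,"rz":0,"hand":0},
    {"x":0,"y":0,"z":0.04,"rx":0,"ry":0,"rz":0,"hand":0},
    {"x":0,"y":0,"z":0.04,"rx":0,"ry":0,"rz":0,"hand":0},
    {"x":0,"y":0,"z":0.03,"rx":0,"ry":0,"rz":0,"hand":0},
    {"x":0,"y":0,"z":0.012,"rx":0,"ry":0,"rz":0,"hand":0},
    {"x":0,"y":0,"z":0,"rx":0,"ry":0,"rz":0,"hand":0},
    {"x":0,"y":0,"z":0,"rx":0,"ry":0,"rz":0,"hand":0},
  ],
)

```text
t: 13.0
eef_pos: [451.5, 23.7, 42.2]
tcp_rot: [180.0, -0.0, 62.1]
ft_force: [0.1, -0.3, 0.3]
width: -0.005
```

```bash
python3 - <<'E'
from h import *
s=get_state();print(s["t"],s["eef_pos"],s["tcp_rot"],s["ft_force"])
p,d=snapshot("wrist"); cv2.imwrite("pics/wr9.png",cv2.resize(p,None,fx=1.5,fy=1.5)); np.save("pics/wr9.npy",d)
E
```

```text
13.0 [451.46895084  23.65313395  42.24460764] [ 1.79998857e+02 -2.26847214e-03  6.20578528e+01] [ 0.09779551 -0.31608504  0.25937158]
```

View pics/wr9.png

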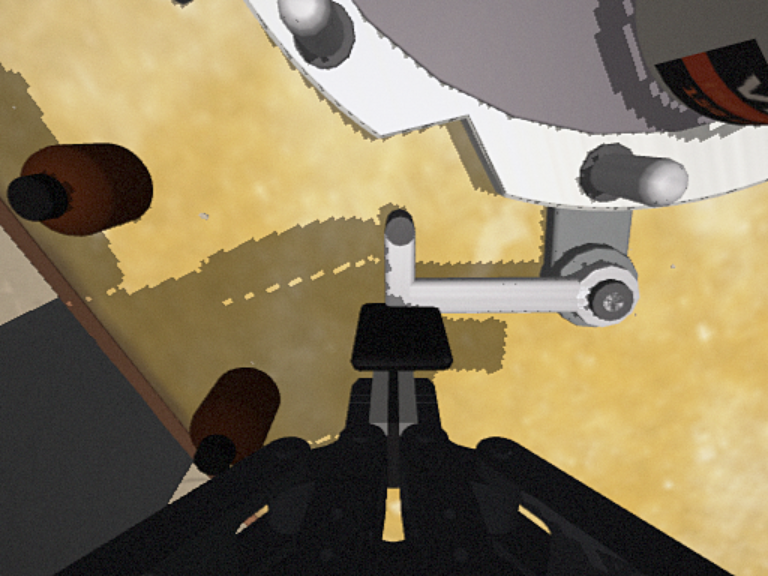

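Emit:
servo_tool(
  plan=[
    {"x":0.004,"y":0,"z":0,"rx":0,"ry":0,"rz":0,"hand":0},
    {"x":0.004,"y":0,"z":0,"rx":0,"ry":0,"rz":0,"hand":0},
    {"x":0.0026,"y":-0.0007,"z":0,"rx":0,"ry":0,"rz":0.0349,"hand":0},
    {"x":0.0026,"y":-0.0007,"z":0,"rx":0,"ry":0,"rz":0.0349,"hand":0},
    {"x":0.0026,"y":-0.0007,"z":0,"rx":0,"ry":0,"rz":0.0349,"hand":0},
    {"x":0.0026,"y":-0.0007,"z":0,"rx":0,"ry":0,"rz":0.0349,"hand":0},
    {"x":0.0026,"y":-0.0007,"z":0,"rx":0,"ry":0,"rz":0.0349,"hand":0},
    {"x":0.0026,"y":-0.0007,"z":0,"rx":0,"ry":0,"rz":0.0349,"hand":0},
    {"x":0,"y":0,"z":0,"rx":0,"ry":0,"rz":0,"hand":0},
  ],
)

```text
t: 13.95
eef_pos: [460.4, 45.3, 43.2]
tcp_rot: [179.9, -0.0, 50.0]
ft_force: [-0.8, -4.0, 1.3]
width: 0.001
```

```bash
python3 - <<'E'
from h import *
s=get_state();print(s["t"],s["eef_pos"],s["tcp_rot"],s["ft_force"])
p,d=snapshot("wrist"); cv2.imwrite("pics/wr10.png",cv2.resize(p,None,fx=1.5,fy=1.5)); np.save("pics/wr9.npy",d)
for k in ("roller","thumb_plate"):
  for q in mark_of("wrist",k)[:2]:
    P=w("wrist",q["at"]);print(k,q["score"],P[:3].round(1))
E
```

```text
13.95 [460.38308512  45.32207827  43.18639586] [ 1.79886599e+02 -1.15752083e-02  5.00494729e+01] [-0.77528979 -4.04272815  1.26242043]
roller 0.96 [493.   78.8  29.7]
thumb_plate 0.69 [593.5  87.8  41.1]
thumb_plate 0.61 [468.1  53.1  59.7]
```

View pics/wr10.png

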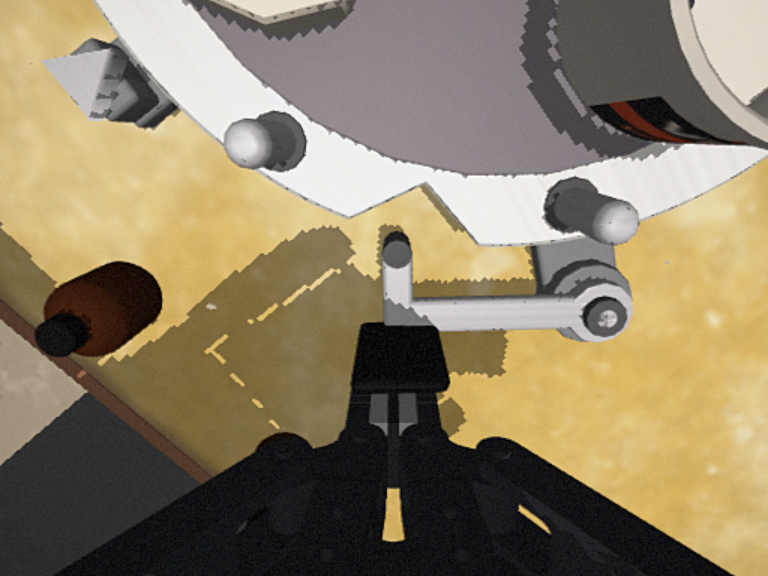

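Emit:
servo_tool(
  plan=[
    {"x":0.0026,"y":-0.0007,"z":0,"rx":0,"ry":0,"rz":0.0349,"hand":0},
    {"x":0.0026,"y":-0.0007,"z":0,"rx":0,"ry":0,"rz":0.0349,"hand":0},
    {"x":0.0026,"y":-0.0007,"z":0,"rx":0,"ry":0,"rz":0.0349,"hand":0},
    {"x":0.0026,"y":-0.0007,"z":0,"rx":0,"ry":0,"rz":0.0349,"hand":0},
    {"x":0.0026,"y":-0.0007,"z":0,"rx":0,"ry":0,"rz":0.0349,"hand":0},
    {"x":0.0026,"y":-0.0007,"z":0,"rx":0,"ry":0,"rz":0.0349,"hand":0},
    {"x":0,"y":0,"z":0,"rx":0,"ry":0,"rz":0,"hand":0},
    {"x":0,"y":0,"z":0,"rx":0,"ry":0,"rz":0,"hand":0},
  ],
)

```text
t: 14.9
eef_pos: [467.4, 59.6, 42.5]
tcp_rot: [-180.0, 0.0, 38.0]
ft_force: [-1.8, -3.1, 2.4]
width: 0.003
```

```bash
python3 - <<'E'
from h import *
s=get_state();print(s["t"],s["eef_pos"],s["tcp_rot"],s["ft_force"])
p,d=snapshot("wrist"); cv2.imwrite("pics/wr11.png",cv2.resize(p,None,fx=1.5,fy=1.5))
for k in ("roller","thumb_plate"):
  for q in mark_of("wrist",k)[:2]:
    P=w("wrist",q["at"]);print(k,q["score"],P[:3].round(1))
E
```

```text
14.9 [467.3887451   59.62341805  42.47682019] [-1.79978027e+02  3.01488823e-02  3.80369816e+01] [-1.75960821 -3.129387    2.37091574]
roller 0.83 [503.8  86.1  30.7]
thumb_plate 0.67 [478.8  65.5  56.8]
```

View pics/wr11.png

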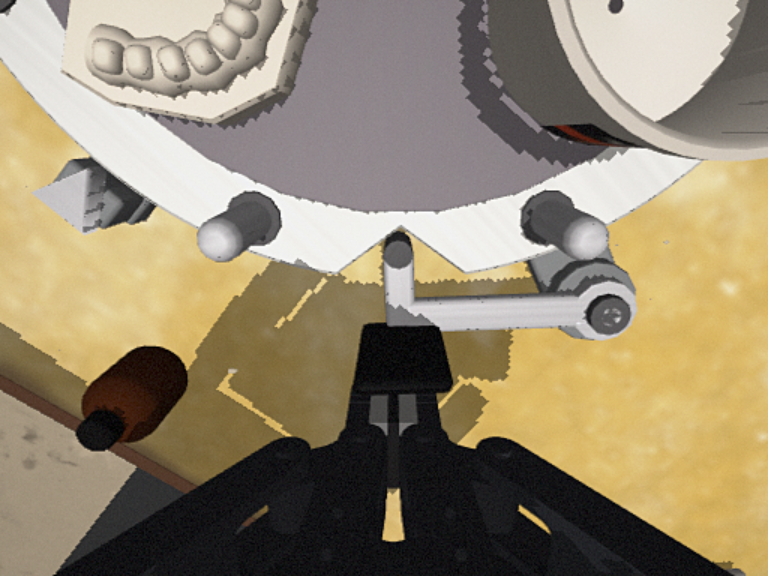

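Emit:
servo_tool(
  plan=[
    {"x":0.0013,"y":-0.0003,"z":0,"rx":0,"ry":0,"rz":0.0175,"hand":0},
    {"x":0.0013,"y":-0.0003,"z":0,"rx":0,"ry":0,"rz":0.0175,"hand":0},
    {"x":0.0013,"y":-0.0003,"z":0,"rx":0,"ry":0,"rz":0,"hand":0},
    {"x":0,"y":0,"z":0,"rx":0,"ry":0,"rz":0,"hand":0},
    {"x":0,"y":0,"z":0,"rx":0,"ry":0,"rz":0,"hand":0},
  ],
)

```text
t: 15.55
eef_pos: [469.2, 62.3, 42.3]
tcp_rot: [-179.9, 0.1, 36.0]
ft_force: [-3.6, -5.8, 4.6]
width: 0.002
```

Emit:
servo_tool(
  plan=[
    {"x":0.0013,"y":-0.0003,"z":0,"rx":0,"ry":0,"rz":0,"hand":0},
    {"x":0.0013,"y":-0.0003,"z":0,"rx":0,"ry":0,"rz":0,"hand":0},
    {"x":0,"y":0,"z":0,"rx":0,"ry":0,"rz":0,"hand":0},
    {"x":0,"y":0,"z":0,"rx":0,"ry":0,"rz":0,"hand":0},
  ],
)

```text
t: 15.95
eef_pos: [469.2, 62.7, 42.3]
tcp_rot: [-179.9, 0.4, 36.1]
ft_force: [-6.0, -16.6, 6.1]
width: 0.002
```

```bash
python3 - <<'E'
from h import *
s=get_state();print(s["t"],s["eef_pos"],s["tcp_rot"],s["ft_force"])
p,d=snapshot("wrist"); cv2.imwrite("pics/wr12.png",cv2.resize(p[100:250,170:370],None,fx=4,fy=4))
E
```

```text
15.95 [469.24741673  62.65578043  42.26729917] [-179.90447629    0.38274976   36.11947704] [ -6.01139638 -16.64557644   6.10051949]
```

View pics/wr12.png

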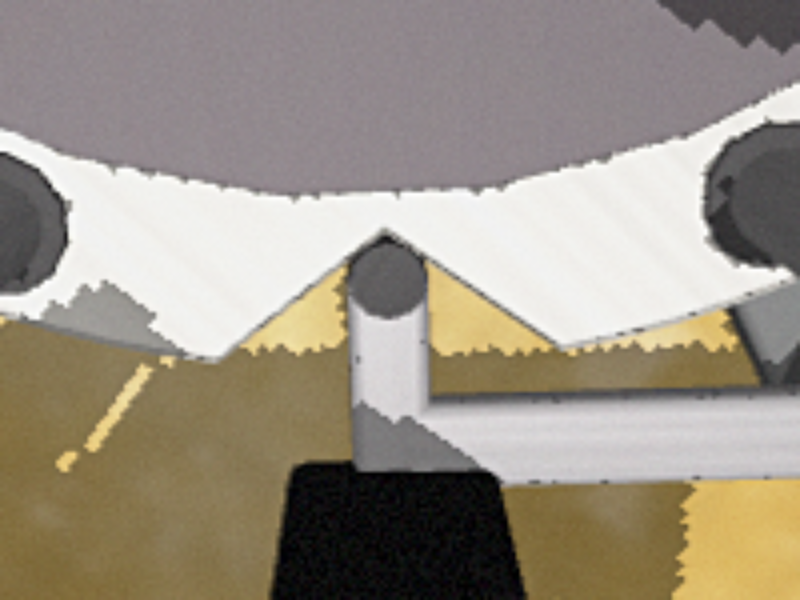

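Emit:
servo_tool(
  plan=[
    {"x":0.0015,"y":0,"z":0,"rx":0,"ry":0,"rz":0,"hand":0},
    {"x":0,"y":0,"z":0,"rx":0,"ry":0,"rz":0,"hand":0},
    {"x":0,"y":0,"z":0,"rx":0,"ry":0,"rz":0,"hand":0},
  ],
)

```text
t: 16.3
eef_pos: [469.1, 62.9, 42.2]
tcp_rot: [-179.8, 0.5, 36.2]
ft_force: [-9.4, -20.9, 7.0]
width: -0.001
```

Emit:
servo_tool(
  plan=[
    {"x":-0.006,"y":0,"z":0,"rx":0,"ry":0,"rz":0,"hand":0},
    {"x":-0.006,"y":0,"z":0,"rx":0,"ry":0,"rz":0,"hand":0},
    {"x":-0.003,"y":0,"z":0,"rx":0,"ry":0,"rz":0,"hand":0},
    {"x":0,"y":0,"z":0,"rx":0,"ry":0,"rz":0,"hand":0},
    {"x":0,"y":0,"z":-0.03,"rx":0,"ry":0,"rz":0,"hand":0},
    {"x":0,"y":0,"z":-0.04,"rx":0,"ry":0,"rz":0,"hand":0},
    {"x":0,"y":0,"z":-0.04,"rx":0,"ry":0,"rz":0,"hand":0},
    {"x":0,"y":0,"z":-0.04,"rx":0,"ry":0,"rz":0,"hand":0},
    {"x":0,"y":0,"z":-0.04,"rx":0,"ry":0,"rz":0,"hand":0},
    {"x":0,"y":0,"z":0,"rx":0,"ry":0,"rz":0,"hand":0},
    {"x":0,"y":0,"z":0,"rx":0,"ry":0,"rz":0,"hand":0},
  ],
)

```text
t: 17.4
eef_pos: [461.8, 57.2, 233.3]
tcp_rot: [179.9, -0.1, 36.0]
ft_force: [0.2, 0.9, -0.3]
width: 0.002
```

```bash
python3 - <<'E'
from h import *
s=get_state();print(s["t"],s["eef_pos"],s["tcp_rot"],s["ft_force"])
p,d=snapshot("wrist"); overlay("wrist",p,(606,165),-6.8,-186.8,(0,0,512,384),"pics/wr13.png",1.5)
cv2.imwrite("pics/wr13r.png",p)
for k in ("roller","thumb_plate","cast","tub","pot"):
  for q in mark_of("wrist",k)[:1]:
    P=w("wrist",q["at"]);print(k,q["score"],P[:3].round(1),np.degrees(np.arctan2(P[1]-165,P[0]-606)).round(1),np.hypot(P[0]-606,P[1]-165).round(1))
p,d=snapshot("scene"); cv2.imwrite("pics/sc13.png",cv2.resize(p,(800,600)))
E
```

```text
17.4 [461.80400509  57.15377872 233.26595858] [ 1.79890593e+02 -1.43935831e-01  3.60352996e+01] [ 0.17326893  0.85860007 -0.30337089]
roller 0.85 [507.7  91.2  27.5] -143.1 123.0
thumb_plate 0.73 [478.   69.8  56.4] -143.4 159.5
cast 0.91 [529.1 174.7  38.6] 172.8 77.5
tub 0.79 [589.9  87.1  37. ] -101.7 79.5
```

View pics/wr13.png

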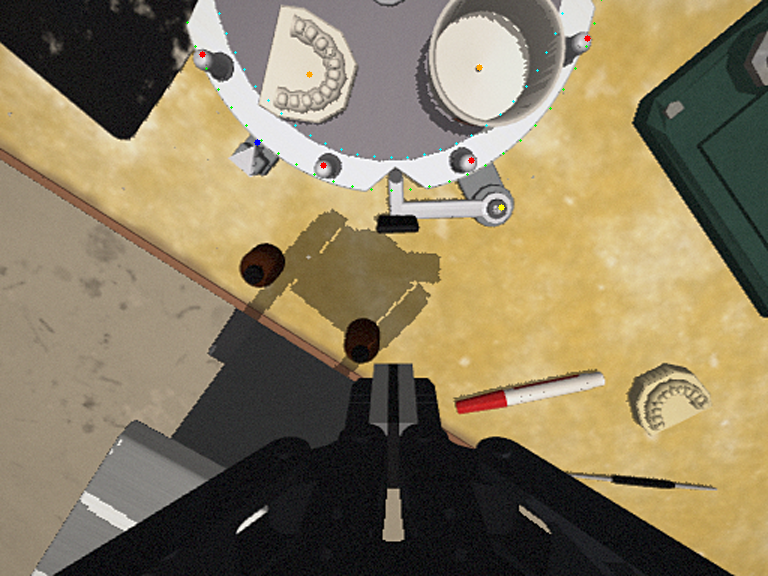

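View pics/sc13.png

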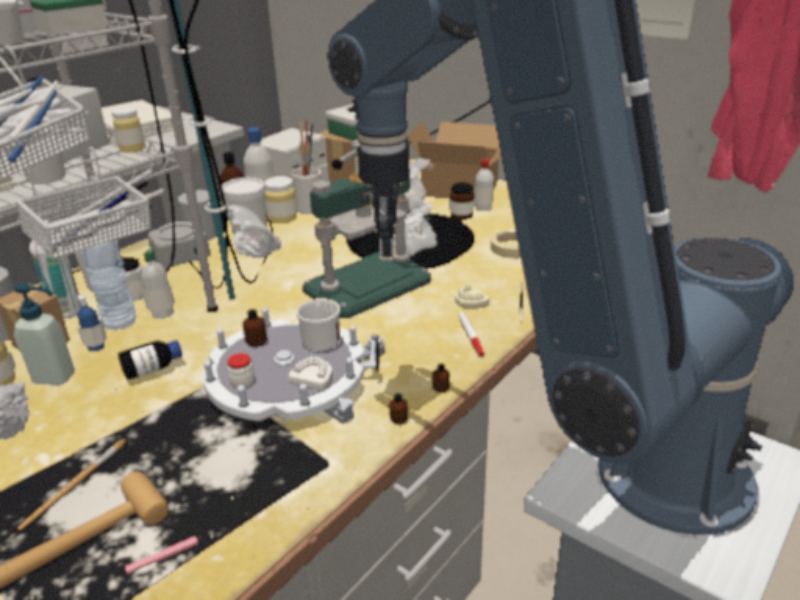

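```bash
python3 -c "
from rig import *
print(close_job())"
```

```text
the job is handed in; nothing more can be done
None
```

The cast is at the pointer and the pawl is locked in its notch. I handed the job in at about 17.7 s of the 67 s allowed, with the gripper clear at z ≈ 233 mm.

- **Turning:** I pushed one finger post clockwise with the closed fingers, about 80° in all. I measured the posts near the end and corrected the last 1.6°.
- **Locking:** I swung the thumb plate home along its arc. It stopped moving with the roller against both flanks of the notch. The highest force I read there was about 24 N, from the fingertips only.

**Last checks:**
- **Cast:** the detector put it at 172.8° around the axis, against 173.2° for the pointer, and 77.5 mm from the axis. The nominal is 80 ± 5 mm.
- **Thumb plate:** its face was 159.5 mm from the axis, where home is 159 mm.
- **Roller:** its centre was 123 mm from the axis, close to the 123.5 mm I worked out for a fully seated roller.
- **Other things:** in the final pictures the pot, tub and bottle still stand in their places on the turntable. The marker, other cast, carver and small bottles on the worktop look undisturbed.

**Disagreements:** my first estimate of the turntable axis was about 2.5 mm off in x, so I refitted it from the post tops. The pot was not detected in the last wrist picture because it was out of view. I saw it standing in the scene picture.

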